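# Bring a bench variable transformer up from zero to the set mark

### The job

Take the variable transformer's wheel by its grip bar and wind it anticlockwise until you feel it come up firmly against the zero stop, without forcing it; then, leaving it at zero, press the output button on the little switch box fully down and let go. Then turn the wheel clockwise until the pointer on the far rim lines up with the clip, without running clearly past the clip, and let go. Turn it only by the wheel: leave the pointer and the clip untouched and do not disturb the other things on the bench.

Things in the scene. Friction and masses are not known exactly. Their poses are not given: they have to be found in the camera images.
- variac: Variable transformer: grey box 230 x 230 mm, 90 mm high, fixed on the bench; on top a black dial 152 mm across carrying the pointer, and above it the wheel. Origin: centre of its underside, on the vertical turning axis of dial and wheel. The hard zero stop, out of sight, is met by turning anticlockwise (from above); at the start it is 0.2 to 0.5 rad of dial travel away, at an unknown angle.
- wheel_grip (a point): Grey wheel, 80 mm across, with an upright grip bar across its top: 64 long, 22 wide, 36 mm high, from 103 to 139 mm above the bench. The point lies on the turning axis 124 mm above the bench, near mid-height of the bar. x along the bar (towards the pointer when at rest), y across the bar (the way to pinch it), z up.
- wheel (a joint): The wheel drives the dial through a spring; this is its wind-up: wheel ahead of dial, rad, + clockwise from above, 0 at rest. Torque = 0.3 N m/rad x this. The dial drags at 0.06 N m, so it lags about 0.2 rad while turning, stays put when let go, and the wheel springs back in line with it. Firm on the stop: -0.4 to -0.7 (0.12 to 0.2 N m) and the dial still. Forced: over 0.85 (0.25 N m) either way.
- pointer: Pointer: thin white fin, upright, on the far rim of the dial, 22 long (radial) x 5 wide x 11 mm high. Origin: its outer end, at its foot, 84 mm from the turning axis and about 98 mm above the bench; x outward from the axis, y anticlockwise, z up.
- clip_mark (a point): Brass clip, an upright tab 8 mm wide and 22 mm high standing on the far side of the housing just outside the dial's rim: the set mark. The point is the middle of its inner face, 90 mm from the turning axis; x outward from the axis, y anticlockwise, z up. At the start it lies 0.2 to 0.8 rad clockwise of the pointer, and 0.7 to 1.0 rad clockwise of the zero stop.
- output_top (a point): Centre of the top of the output push button, 30 mm across, plain grey, on top of an aluminium switch box 90 x 90 x 50 mm, fixed on the bench. Pressed straight down, travel 6 mm, springs back; fully down at 5 N.
- output (a joint): Travel of the output button (m), 0 up to 0.006 fully down.
- meter_center (a point): Bystander: black hand-held multimeter lying flat, 160 x 80 x 34 mm; its middle.
- driver_center (a point): Bystander: screwdriver lying on the bench; its origin.
- resistor_center (a point): Bystander: green ribbed wire-wound resistor standing upright, 56 mm across, 120 mm high; its middle.
There are look-alikes about, which are no part of the job. Several things look just like the part that bears output_top: the one meant starts farthest to the robot's left.

How it is judged:
By the outcome, as a careful person would: the job done as asked, in the order asked, and still so for the second after the job is handed in, with the robot touching nothing.
It also fails if it takes over 72 s, if anything falls off the work surface, if the arm or the gripper's body presses on something with over 40 N, if the wrist force passes 120 N, or if a joint passes its speed limit or range.

### The arm

A 6-joint arm with a two-finger parallel gripper is mounted at the origin on the work surface. World frame = base frame: x ahead of the robot, y to its left, z up, the work surface at z = 0. Lengths are in m, angles in degrees, forces in N, time in s.
With the tool pointing down it reaches from about 0.4 to 0.825 m from the base axis. Payload 7 kg.
Tool frame: the origin (TCP) lies midway between the tips of the shut fingers; the grasp point (between the pads) lies r.pinch_z behind it (r.pinch_z is the distance from the TCP to the grasp point, in m); z points along the fingers, y is the line along which they close (so a half turn about z gives the same grasp; the last joint's range is limited). The gripper opens to 88 mm and grips with 3 to 60 N. Pads are 19 mm wide; open, the fingers measure 130 mm over their backs; the gripper's body (78 mm by 193 mm) begins 47 mm behind the grasp point.
Start: joints at [-57.004, 20.546, 0.682, 0, -70.136, -16.507], TCP at [0.192, -0.647, 0.227] pointing down, gripper open.
Joint ranges: [-176.03, 176.03], [-82.01, 121.73], [-58.28, 71.71], [-173.87, 95.51], [-174.79, -0.11], [-173.66, 173.66]. Speed limits (degrees/s): [136.94, 136.94, 172.46, 180, 180, 180].

### API

Orientations are given as [roll, pitch, yaw] about the fixed x, y, z axes, in that order (R = Rz(yaw) Ry(pitch) Rx(roll)).
In Python, from plant import r, optics, job gives the robot as it stands.
- The arm moves only by the shell command python3 -m crank 'ROWS' [FORCE]. ROWS is JSON, a list of rows, each an object with "xyz": the shift along the tool's x, y, z in units of 30 mm (1.0 is 30 mm), a list of three; "delta_rot": the turn, a rotation vector about the tool's x, y, z in degrees, a list of three; "claw": the closure, from 0 (fully open) to 1 (shut). A call has 1 to 20 rows; each row is the pose to reach, as a shift and turn from the pose commanded when the call began, along the tool's axes at that moment; what a row does not reach only later rows make up. A row lasts 1/8 s, in which the tool goes at most 62.5 mm and 10.7 degrees, less where a joint would pass 70% of its speed; a pose out of reach is approached as far as the arm can. A call with a gripper value outside its range is refused whole. The fingers move at their own pace and stop on an object; FORCE is the grip in N (left out, the last holds). Time passes only in rows, so rows that repeat a pose let the fingers close. It gives the time, the measured TCP pose, the force, the opening and the grip force at its end, in the units of the state.
- r.get_state(): the state, without advancing time (a new reading comes with each control period).
- optics.capture(name): name is "scene" or "top" or "wrist"; returns a dict with "img" (480x640x3 uint8, blue, green, red), "fovy" (degrees; the focal length in pixels is half the picture's height over the tangent of half this angle, whatever the lens; pixels are square), "cx", "cy" (the principal point, pixels), "eye" and "rotation" of the camera in the world; the wrist camera has in their place "hand_eye" (4x4, takes a point from camera to tool coordinates, whose origin is the TCP and whose axes are the flange's). Camera axes: x right, y up, looking along -z (the intrinsics and any distortion apply to the point x, -y, -z); pixel columns grow to the right and rows downward; lengths in m; the calibration is good to about 2 mm. A picture is of the moment at which its call begins: read the wrist's pose just before it. There is no depth.
- job.close_job(): hands the job in; it is judged then, once.
The state is a dict: "time_s": time; "joints": joint angles; "qd": joint speeds; "joint_torque": joint torques, N m; "tcp_pos": TCP position; "eef_rot": TCP orientation; "contact_force": force on the tool from outside, world axes, zero at the start; "moment": the same for the moment, N m; "gripper_width": finger opening in m; "gripper_force": force on a finger pad.
Only numpy, scipy, OpenCV 4.12 (cv2) and the standard library are available. Lean on these libraries where they do the work, as an engineer would, in place of code of your own. Each camera call takes 0.05 s, during which the arm holds its last target. There are 200 camera calls.

## Working session

There is one attempt and no reset: what is moved stays moved. The work goes in short steps, Python scripts to look and compute and a shell command to move; the robot and the scene stay as the last step left them, time stands still between calls to the robot, and variables do not carry over. Pictures are saved under pics/ and viewed, at most 10 in all, crops included, and the job is handed in when it is done.

```bash
ls; mkdir -p pics; python3 - <<'E'
from plant import r, optics, job
import cv2,numpy as np
for n in ("scene","top"):
    c=optics.capture(n); cv2.imwrite(f"pics/{n}0.png",c["img"])
    print(n,{k:np.round(v,4).tolist() if not isinstance(v,(str,dict)) else v for k,v in c.items() if k!="img"})
print(r.get_state(), r.pinch_z)
E
```

```text
pics
scene {'fovy': 55.3595, 'cx': 315.7271, 'cy': 236.6988, 'eye': [1.0645, 0.0409, 0.7962], 'rotation': [36.4459, -0.3049, 88.0931]}
top {'fovy': 47.9905, 'cx': 322.1812, 'cy': 237.4103, 'eye': [0.4449, 0.0659, 1.1982], 'rotation': [4.0889, 0.4845, -88.8228]}
{'time_s': 0.1, 'joints': array([-5.70044289e+01,  2.05853161e+01,  6.38880439e-01, -1.76543764e-02,
       -7.01381367e+01, -1.65066844e+01]), 'qd': array([ 0.0038786 , -0.06269804,  0.17286929,  0.02641086, -0.016761  ,
       -0.08374886]), 'joint_torque': array([-2.48663673e-03, -5.84164381e+01,  2.93748665e+01,  7.01536149e+00,
        1.01639368e-02, -7.06188030e-05]), 'tcp_pos': array([ 0.19142199, -0.64681449,  0.22573832]), 'eef_rot': array([ 1.79914197e+02, -8.11817545e-03, -1.63517118e+02]), 'contact_force': array([-0.44127977,  0.09641754, -0.7271456 ]), 'moment': array([ 0.00781622, -0.04879954,  0.01607729]), 'gripper_force': 0.0, 'gripper_width': 0.08765352307843682} 0.0188
```

View pics/top0.png

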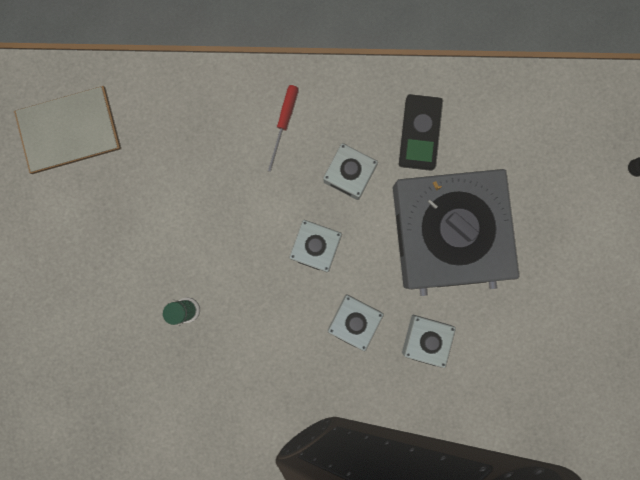

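View pics/scene0.png

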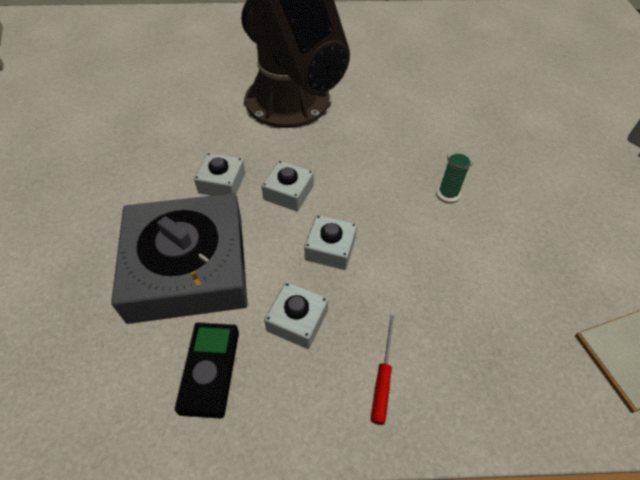

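The four switch boxes in the top view are at (350,170), (315,245), (356,323) and (430,342). In this view left is robot +y, so (315,245) is the output box; it is at (331,240) in the scene view. The dial is near (459,228), with the pointer at (433,204) and the clip at (437,185). Next I measure these and check one crop.

```bash
cat > h.py <<'E'
from plant import r, optics, job
import cv2,numpy as np
from scipy.spatial.transform import Rotation as R
def cam(n):
    s=r.get_state(); c=optics.capture(n)
    f=240/np.tan(np.radians(c["fovy"]/2))
    if n=="wrist":
        H=np.array(c["hand_eye"]); T=np.eye(4); T[:3,:3]=R.from_euler("xyz",s["eef_rot"],degrees=True).as_matrix(); T[:3,3]=s["tcp_pos"]
        M=T@H; c["E"],c["M"]=M[:3,3],M[:3,:3]
    else: c["E"],c["M"]=np.array(c["eye"]),R.from_euler("xyz",c["rotation"],degrees=True).as_matrix()
    c["f"]=f; return c
def pt(c,uv,z):
    d=c["M"]@np.array([(uv[0]-c["cx"])/c["f"],-(uv[1]-c["cy"])/c["f"],-1])
    return c["E"]+d*(z-c["E"][2])/d[2]
def proj(c,P):
    q=c["M"].T@(np.array(P)-c["E"]); return c["cx"]-c["f"]*q[0]/q[2], c["cy"]+c["f"]*q[1]/q[2]
E
python3 - <<'E'
from h import *
c=cam("top"); im=c["img"]; s=cam("scene")
print([k for k in c])
g=cv2.cvtColor(im,cv2.COLOR_BGR2GRAY)
def blobs(c,roi,lo,hi,amin):
    u0,v0,u1,v1=roi; g=cv2.cvtColor(c["img"],cv2.COLOR_BGR2GRAY)[v0:v1,u0:u1]
    m=cv2.inRange(g,lo,hi); cs,_=cv2.findContours(m,cv2.RETR_EXTERNAL,cv2.CHAIN_APPROX_NONE)
    for k in cs:
        if cv2.contourArea(k)>amin:
            (a,b),ax,an=cv2.fitEllipse(cv2.convexHull(k)); yield (a+u0,b+v0),ax
print("dial top"); 
for p,ax in blobs(c,(405,180,510,275),0,45,800): print(p,ax,pt(c,p,.097))
print("dial scene")
for p,ax in blobs(s,(130,203,230,280),0,30,500): print(p,ax,pt(s,p,.097))
print("btn")
for p,ax in blobs(c,(295,225,340,268),0,80,60): print(p,ax,pt(c,p,.055))
for p,ax in blobs(s,(312,215,352,250),0,80,60): print(p,ax,pt(s,p,.06))
for nm,p in (("pointer",(429.5,201.5)),("clip",(437,186))): print(nm,pt(c,p,.098))
A=cv2.resize(im[160:290,390:530],None,fx=4,fy=4); B=cv2.resize(im[215:275,285:345],None,fx=4,fy=4)
out=np.zeros((520,800,3),np.uint8); out[:,:560]=A; out[:240,560:]=B
C=cv2.resize(s["img"][205:265,300:360],None,fx=4,fy=4); out[260:500,560:]=C
cv2.imwrite("pics/crop1.png",out)
E
```

```text
['img', 'fovy', 'cx', 'cy', 'eye', 'rotation', 'E', 'M', 'f']
dial top
(458.3989562988281, 227.86261367797852) (71.9013671875, 73.02657318115234) [ 0.54858758 -0.20142078  0.097     ]
dial scene
(177.06993865966797, 242.66309356689453) (62.846561431884766, 82.318603515625) [ 0.55486192 -0.19895359  0.097     ]
btn
(315.0475616455078, 244.92863655090332) (20.32513427734375, 20.445533752441406) [0.51013797 0.09205406 0.055     ]
(330.80932998657227, 232.9273853302002) (19.29062271118164, 22.404464721679688) [0.51274364 0.09354977 0.06      ]
pointer [ 0.60163638 -0.14187043  0.098     ]
clip [ 0.63404072 -0.15705814  0.098     ]
```

View pics/crop1.png

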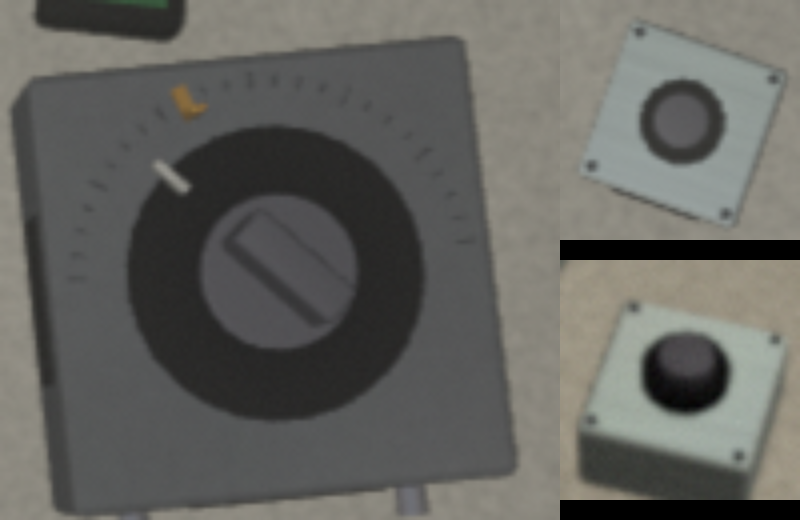

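The crop shows the pointer tip at about (429,201) and the clip at about (437,186) in the full top view. The bar lies along the pointer direction, and the output box is a clean one with a raised grey button. Going above the wheel.

```bash
cat >> h.py <<'E'
def go(P,yaw):
    s=r.get_state(); Rt=R.from_euler("xyz",s["eef_rot"],degrees=True); G=R.from_euler("xyz",[180,0,yaw],degrees=True)
    print("xyz",np.round(Rt.inv().apply(np.array(P)-s["tcp_pos"])/.03,3),"rot",np.round((Rt.inv()*G).as_rotvec(degrees=True),2))
E
python3 -c "
from h import *
go([.550,-.2010,.225],-131.7)"
```

```text
xyz [-15.678  10.864   0.042] rot [ 6.000e-02  1.000e-02 -3.182e+01]
```

```bash
python3 -m crank '[{"xyz":[-1.57,1.09,0],"delta_rot":[0,0,-3.2],"claw":0},{"xyz":[-3.14,2.17,0],"delta_rot":[0,0,-6.4],"claw":0},{"xyz":[-4.7,3.26,0],"delta_rot":[0,0,-9.6],"claw":0},{"xyz":[-6.27,4.35,0],"delta_rot":[0,0,-12.8],"claw":0},{"xyz":[-7.84,5.43,0],"delta_rot":[0,0,-16],"claw":0},{"xyz":[-9.4,6.52,0],"delta_rot":[0,0,-19],"claw":0},{"xyz":[-10.97,7.6,0],"delta_rot":[0,0,-22],"claw":0},{"xyz":[-12.54,8.7,0],"delta_rot":[0,0,-25],"claw":0},{"xyz":[-14.1,9.8,0],"delta_rot":[0,0,-28],"claw":0},{"xyz":[-15,10.4,0],"delta_rot":[0,0,-30],"claw":0},{"xyz":[-15.68,10.86,0],"delta_rot":[0,0,-31.8],"claw":0},{"xyz":[-15.68,10.86,0],"delta_rot":[0,0,-31.8],"claw":0},{"xyz":[-15.68,10.86,0],"delta_rot":[0,0,-31.8],"claw":0},{"xyz":[-15.68,10.86,0],"delta_rot":[0,0,-31.8],"claw":0}]'
python3 - <<'E'
from h import *
print(r.get_state()["joints"], r.get_state()["moment"])
c=cam("wrist"); cv2.imwrite("pics/w1.png",c["img"]); print(c["f"],c["cx"],c["cy"],c["E"],c["M"])
for P in ([.55,-.201,.139],[.55,-.201,.103]): print(proj(c,P))
E
```

```text
time_s: 1.95
tcp_pos: [0.5496, -0.2022, 0.2267]
eef_rot: [-180.0, -0.0, -131.8]
contact_force: [0.2, 0.3, -1.1]
gripper_width: 0.0875
gripper_force: 0.0
[-1.07419653e+00  1.21822217e+01 -1.09546207e+01  2.20344721e-03
 -6.68637931e+01 -4.07171213e+01] [ 0.01737652  0.01794503 -0.02046329]
397.2975420198848 312.79674467618696 238.8486008165657 [ 0.49957283 -0.25762448  0.38546294] [[-7.45901598e-01 -6.40823691e-01 -1.81592410e-01]
 [ 6.66056078e-01 -7.17509936e-01 -2.03835211e-01]
 [ 3.28073809e-04 -2.72991738e-01  9.62016322e-01]]
(np.float64(312.82836434454816), np.float64(247.57310543367885))
(np.float64(312.8085737879826), np.float64(233.18802843129257))
```

View pics/w1.png

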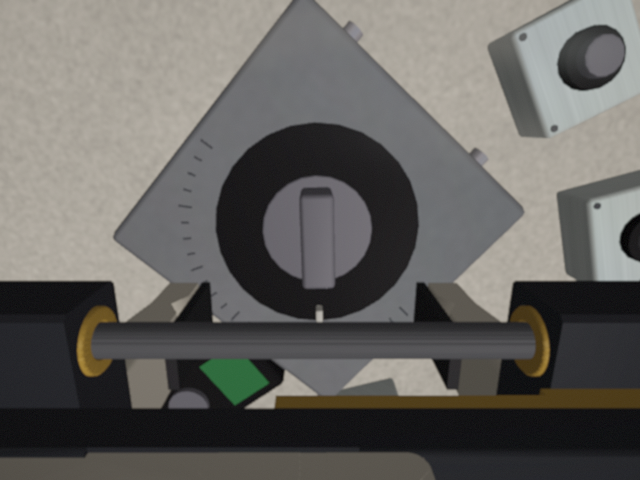

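The wrist view shows the bar vertical at u≈317, v 187–290. The dial spans u 216–418 and v 123–320, and the pointer is at (319,313), straight ahead of the bar. I compute the axis from this.

```bash
python3 - <<'E'
from h import *
c=cam("wrist"); g=cv2.cvtColor(c["img"],cv2.COLOR_BGR2GRAY)
# dial edge: rows/cols; use points on outer rim, cast to plane and fit circle
m=cv2.inRange(g,0,50); m[300:]=0; m[:,:205]=0; m[:,430:]=0
cs,_=cv2.findContours(m,cv2.RETR_EXTERNAL,cv2.CHAIN_APPROX_NONE); k=max(cs,key=cv2.contourArea)[:,0,:]
P=np.array([pt(c,p,.096)[:2] for p in k if p[1]<290])
A=np.c_[2*P,np.ones(len(P))]; 
for _ in range(4):
    x=np.linalg.lstsq(A,(P**2).sum(1),rcond=None)[0]; rr=np.hypot(*(P-x[:2]).T); R0=np.sqrt(x[2]+x[:2]@x[:2]); k=abs(rr-R0)<.003; P,A=P[k],A[k]
print("axis",x[:2],"rad",R0,len(P))
for p in ((301.5,240),(334,240),(317,188),(319.5,288)): print(p,pt(c,p,.139))
print("pointer inner/…",pt(c,(319,307),.105))
go([*x[:2],.109],-131.7)
E
```

```text
axis [ 0.54627812 -0.2009037 ] rad 0.0750205746852646 418
(301.5, 240) [ 0.55214087 -0.20960818  0.139     ]
(334, 240) [ 0.5364941  -0.19563523  0.139     ]
(317, 188) [ 0.52232774 -0.22812225  0.139     ]
(319.5, 288) [ 0.56559181 -0.17686873  0.139     ]
pointer inner/… [ 0.58544183 -0.15416679  0.105     ]
xyz [0.049 0.111 3.924] rot [-0.01  0.01 -0.08]
```

```bash
python3 -m crank '[{"xyz":[0.05,0.11,1],"delta_rot":[0,0,-1.7],"claw":0},{"xyz":[0.05,0.11,2],"delta_rot":[0,0,-1.7],"claw":0},{"xyz":[0.05,0.11,3],"delta_rot":[0,0,-1.7],"claw":0},{"xyz":[0.05,0.11,3.6],"delta_rot":[0,0,-1.7],"claw":0},{"xyz":[0.05,0.11,3.9],"delta_rot":[0,0,-1.7],"claw":0},{"xyz":[0.05,0.11,3.9],"delta_rot":[0,0,-1.7],"claw":0.5},{"xyz":[0.05,0.11,3.9],"delta_rot":[0,0,-1.7],"claw":0.62}]' 10
python3 - <<'E'
from h import *
s=r.get_state(); print(s["gripper_width"],s["contact_force"],s["moment"],s["gripper_force"])
E
```

```text
time_s: 2.92
tcp_pos: [0.5473, -0.2004, 0.1105]
eef_rot: [-179.9, 0.0, -130.0]
contact_force: [0.7, -0.7, 0.7]
gripper_width: 0.0729
gripper_force: 0.0
0.07285133206468189 [ 0.7320891  -0.66490245  0.7186423 ] [0.01428288 0.03912758 0.08439291] 0.0
```

```bash
python3 -m crank '[{"xyz":[0,0,0],"delta_rot":[0,0,0],"claw":1},{"xyz":[0,0,0],"delta_rot":[0,0,0],"claw":1},{"xyz":[0,0,0],"delta_rot":[0,0,0],"claw":1},{"xyz":[0,0,0],"delta_rot":[0,0,0],"claw":1},{"xyz":[0,0,0],"delta_rot":[0,0,0],"claw":1},{"xyz":[0,0,0],"delta_rot":[0,0,0],"claw":1},{"xyz":[0,0,0],"delta_rot":[0,0,0],"claw":1},{"xyz":[0,0,0],"delta_rot":[0,0,0],"claw":1}]' 15
python3 - <<'E'
from h import *
s=r.get_state(); print(s["gripper_width"],s["contact_force"],s["moment"],s["gripper_force"])
c=cam("scene"); cv2.imwrite("pics/s2.png",cv2.resize(c["img"][170:320,100:260],None,fx=4,fy=4,interpolation=cv2.INTER_CUBIC))
c=cam("wrist"); cv2.imwrite("pics/w2.png",c["img"])
a=cv2.imread("pics/s2.png"); b=c["img"]; b=cv2.resize(b,(400,300)); a=cv2.resize(a,(400,375)); o=np.zeros((375,800,3),np.uint8); o[:,:400]=a;o[:300,400:]=b; cv2.imwrite("pics/j2.png",o)
E
```

```text
time_s: 3.92
tcp_pos: [0.5471, -0.2005, 0.1096]
eef_rot: [-180.0, 0.0, -130.0]
contact_force: [2.8, -4.6, -3.2]
gripper_width: 0.0221
gripper_force: 15.0
0.022052961786815015 [ 2.80861267 -4.60760409 -3.1512811 ] [-1.36923834 -1.12170966 -0.04077734] 14.994097352027893
```

View pics/j2.png

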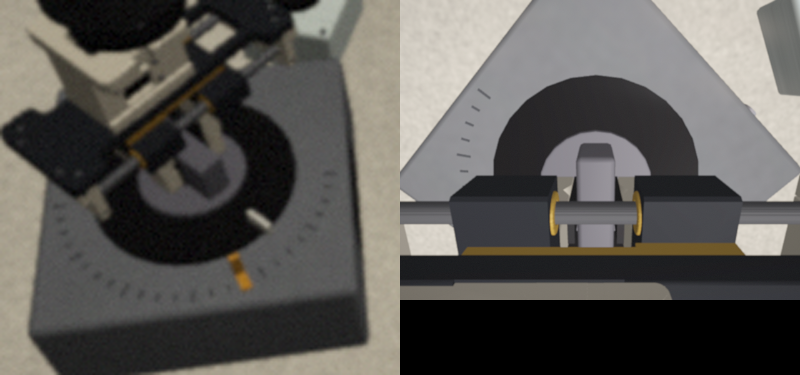

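The grip is good at 22 mm. The scene view shows the pointer (white) and the clip (brass) unobstructed. I write a pointer/clip angle tracker, then wind in steps.

```bash
cat >> h.py <<'E'
AX=np.array([.5465,-.2010])
def circ(P):
    for _ in range(6):
        A=np.c_[2*P,np.ones(len(P))]; x=np.linalg.lstsq(A,(P**2).sum(1),rcond=None)[0]; R0=np.sqrt(x[2]+x[:2]@x[:2])
        P=P[abs(np.hypot(*(P-x[:2]).T)-R0)<.003]
    return x[:2],R0,len(P)
def track(n="scene",ax=None):
    c=cam(n); im=c["img"]; hsv=cv2.cvtColor(im,cv2.COLOR_BGR2HSV)
    yy,xx=np.mgrid[:480,:640]; d=c["M"]@np.array([(xx.ravel()-c["cx"])/c["f"],-(yy.ravel()-c["cy"])/c["f"],-np.ones(xx.size)])
    def plane(z): return (c["E"][:2,None]+d[:2]*(z-c["E"][2])/d[2]).T.reshape(480,640,2)
    a=AX if ax is None else ax; s=r.get_state(); out={}
    W=plane(.1035)-a; rad=np.hypot(W[...,0],W[...,1])
    m=(rad<.092)&(rad>.057)&(hsv[...,2]>115)&(hsv[...,1]<90)&(W[...,0]>-.02)&(W[...,1]>-.07)
    B=plane(.103)-a; rb=np.hypot(B[...,0],B[...,1])
    k=(rb<.12)&(rb>.075)&(hsv[...,1]>120)&(hsv[...,0]>8)&(hsv[...,0]<30)&(hsv[...,2]>90)
    for nm,mm,Q in (("ptr",m,W),("clip",k,B)):
        q,l,st,ce=cv2.connectedComponentsWithStats(mm.astype(np.uint8)); 
        if q<2: out[nm]=None; continue
        i=1+np.argmax(st[1:,4]); p=Q[l==i].mean(0); out[nm]=(round(np.degrees(np.arctan2(p[1],p[0])),2),round(np.hypot(*p),4),int(st[i,4]),np.round(ce[i],1).tolist())
    print(n,out,"yaw+180 %.2f"%(s["eef_rot"][2]%360-0 if 0 else s["eef_rot"][2]+180),"Mz %.3f"%s["moment"][2],"t %.2f"%s["time_s"],"F",np.round(s["contact_force"],1))
    return c
E
python3 - <<'E'
from h import *
c=track("top"); c=track("scene")
im=cv2.imread("pics/scene0.png"); g=cv2.cvtColor(im,cv2.COLOR_BGR2GRAY)
m=cv2.inRange(g,0,38); m[:205]=0;m[285:]=0;m[:,:132]=0;m[:,226:]=0
cs,_=cv2.findContours(m,cv2.RETR_EXTERNAL,cv2.CHAIN_APPROX_NONE); k=max(cs,key=cv2.contourArea)[:,0,:]
print(circ(np.array([pt(c,p,.097)[:2] for p in k])))
im=cv2.imread("pics/top0.png"); c=cam("top"); g=cv2.cvtColor(im,cv2.COLOR_BGR2GRAY); m=cv2.inRange(g,0,48); m[:185]=0;m[272:]=0;m[:,:415]=0;m[:,500:]=0
cs,_=cv2.findContours(m,cv2.RETR_EXTERNAL,cv2.CHAIN_APPROX_NONE); k=max(cs,key=cv2.contourArea)[:,0,:]
print(circ(np.array([pt(c,p,.097)[:2] for p in k])))
E
```

```text
top {'ptr': (np.float64(46.67), np.float64(0.0698), 208, [434.1, 204.7]), 'clip': None} yaw+180 50.00 Mz -0.019 t 4.08 F [ 3.  -3.5 -2.6]
scene {'ptr': (np.float64(50.09), np.float64(0.0737), 25, [203.2, 257.2]), 'clip': (np.float64(27.61), np.float64(0.1108), 35, [197.1, 281.6])} yaw+180 49.99 Mz -0.018 t 4.12 F [ 4.9 -4.6 -3. ]
(array([ 0.55072148, -0.19914758]), np.float64(0.07480202091680371), 186)
(array([ 0.54893711, -0.20125872]), np.float64(0.07369315791093314), 202)
```

```bash
python3 -m crank '[{"xyz":[0,-0.01,0],"delta_rot":[0,0,-2.5],"claw":1},{"xyz":[0,-0.02,0],"delta_rot":[0,0,-5],"claw":1},{"xyz":[0,-0.02,0],"delta_rot":[0,0,-7.5],"claw":1},{"xyz":[0,-0.02,0],"delta_rot":[0,0,-10],"claw":1},{"xyz":[0,-0.02,0],"delta_rot":[0,0,-12.5],"claw":1},{"xyz":[0,-0.02,0],"delta_rot":[0,0,-15],"claw":1},{"xyz":[0,-0.02,0],"delta_rot":[0,0,-17.5],"claw":1},{"xyz":[0,-0.02,0],"delta_rot":[0,0,-20],"claw":1},{"xyz":[0,-0.02,0],"delta_rot":[0,0,-20],"claw":1},{"xyz":[0,-0.02,0],"delta_rot":[0,0,-20],"claw":1}]' 25
python3 -c "
from h import *
track('scene');track('top')"
```

```text
time_s: 5.42
tcp_pos: [0.5471, -0.2005, 0.1096]
eef_rot: [180.0, 0.0, -110.1]
contact_force: [2.0, -0.7, -0.2]
gripper_width: 0.0219
gripper_force: 25.0
scene {'ptr': (np.float64(59.4), np.float64(0.0735), 25, [207.6, 252.7]), 'clip': (np.float64(27.55), np.float64(0.111), 36, [197.0, 281.7])} yaw+180 69.95 Mz -0.052 t 5.47 F [ 1.2 -0.7 -0.7]
top {'ptr': (np.float64(46.19), np.float64(0.0699), 204, [434.2, 204.5]), 'clip': None} yaw+180 69.96 Mz -0.041 t 5.53 F [ 0.9  0.1 -0.1]
```

```bash
python3 -m crank '[{"xyz":[0,0,0],"delta_rot":[0,0,-2],"claw":1},{"xyz":[0,0,0],"delta_rot":[0,0,-4],"claw":1},{"xyz":[0,0,0],"delta_rot":[0,0,-6],"claw":1},{"xyz":[0,0,0],"delta_rot":[0,0,-8],"claw":1},{"xyz":[0,0,0],"delta_rot":[0,0,-10],"claw":1},{"xyz":[0,0,0],"delta_rot":[0,0,-10],"claw":1},{"xyz":[0,0,0],"delta_rot":[0,0,-10],"claw":1}]'
python3 -c "
from h import *
track('scene');track('scene')"
```

```text
time_s: 6.4
tcp_pos: [0.5471, -0.2006, 0.1096]
eef_rot: [180.0, 0.0, -100.0]
contact_force: [1.2, 0.2, 0.5]
gripper_width: 0.0219
gripper_force: 25.0
scene {'ptr': (np.float64(69.42), np.float64(0.0736), 23, [211.3, 247.4]), 'clip': (np.float64(27.55), np.float64(0.1109), 36, [197.0, 281.6])} yaw+180 79.98 Mz -0.044 t 6.45 F [0.8 0.6 0.5]
scene {'ptr': (np.float64(69.43), np.float64(0.0745), 23, [211.7, 247.6]), 'clip': (np.float64(27.61), np.float64(0.1108), 35, [197.1, 281.6])} yaw+180 79.98 Mz -0.135 t 6.50 F [0.4 1.2 2.3]
```

```bash
python3 -m crank '[{"xyz":[0,0,0],"delta_rot":[0,0,-2],"claw":1},{"xyz":[0,0,0],"delta_rot":[0,0,-4],"claw":1},{"xyz":[0,0,0],"delta_rot":[0,0,-6],"claw":1},{"xyz":[0,0,0],"delta_rot":[0,0,-8],"claw":1},{"xyz":[0,0,0],"delta_rot":[0,0,-8],"claw":1},{"xyz":[0,0,0],"delta_rot":[0,0,-8],"claw":1}]'
python3 -c "
from h import *
track('scene');track('scene')"
```

```text
time_s: 7.25
tcp_pos: [0.5471, -0.2006, 0.1096]
eef_rot: [180.0, 0.0, -92.0]
contact_force: [-0.5, 2.1, 2.2]
gripper_width: 0.0214
gripper_force: 25.0
scene {'ptr': (np.float64(74.33), np.float64(0.0736), 26, [212.7, 244.8]), 'clip': (np.float64(27.55), np.float64(0.111), 36, [197.0, 281.7])} yaw+180 87.97 Mz -0.107 t 7.30 F [0.2 2.  2.4]
scene {'ptr': (np.float64(74.25), np.float64(0.0738), 25, [212.8, 244.8]), 'clip': (np.float64(27.55), np.float64(0.1109), 36, [197.0, 281.6])} yaw+180 87.97 Mz -0.077 t 7.35 F [0.4 1.5 1.9]
```

```bash
python3 -m crank '[{"xyz":[0,0,0],"delta_rot":[0,0,-2],"claw":1},{"xyz":[0,0,0],"delta_rot":[0,0,-4],"claw":1},{"xyz":[0,0,0],"delta_rot":[0,0,-6],"claw":1},{"xyz":[0,0,0],"delta_rot":[0,0,-8],"claw":1},{"xyz":[0,0,0],"delta_rot":[0,0,-8],"claw":1},{"xyz":[0,0,0],"delta_rot":[0,0,-8],"claw":1}]'
python3 -c "
from h import *
track('scene');track('scene')"
```

```text
time_s: 8.1
tcp_pos: [0.547, -0.2006, 0.1096]
eef_rot: [180.0, 0.0, -84.0]
contact_force: [-1.4, 3.2, 3.6]
gripper_width: 0.0219
gripper_force: 25.0
scene {'ptr': (np.float64(74.25), np.float64(0.0738), 25, [212.8, 244.8]), 'clip': (np.float64(27.61), np.float64(0.1108), 35, [197.1, 281.6])} yaw+180 95.97 Mz -0.097 t 8.15 F [-0.8  2.5  2.5]
scene {'ptr': (np.float64(74.41), np.float64(0.0735), 25, [212.6, 244.7]), 'clip': (np.float64(27.49), np.float64(0.1108), 37, [196.9, 281.6])} yaw+180 95.98 Mz -0.172 t 8.20 F [-1.   2.5  3.1]
```

The pointer stays at 74.3° while the wheel advances, so the dial is on the stop. Winding up to about −0.55 rad.

```bash
python3 -m crank '[{"xyz":[0,0,0],"delta_rot":[0,0,-2],"claw":1},{"xyz":[0,0,0],"delta_rot":[0,0,-4],"claw":1},{"xyz":[0,0,0],"delta_rot":[0,0,-6],"claw":1},{"xyz":[0,0,0],"delta_rot":[0,0,-8],"claw":1},{"xyz":[0,0,0],"delta_rot":[0,0,-10],"claw":1},{"xyz":[0,0,0],"delta_rot":[0,0,-10],"claw":1},{"xyz":[0,0,0],"delta_rot":[0,0,-10],"claw":1},{"xyz":[0,0,0],"delta_rot":[0,0,-10],"claw":1},{"xyz":[0,0,0],"delta_rot":[0,0,-10],"claw":1}]'
python3 -c "
from h import *
track('scene');track('scene')"
```

```text
time_s: 9.32
tcp_pos: [0.5471, -0.2006, 0.1096]
eef_rot: [180.0, 0.0, -74.0]
contact_force: [-2.0, 3.4, 5.0]
gripper_width: 0.022
gripper_force: 25.0
scene {'ptr': (np.float64(74.26), np.float64(0.0735), 25, [212.6, 244.8]), 'clip': (np.float64(27.55), np.float64(0.1107), 36, [197.0, 281.6])} yaw+180 105.98 Mz -0.138 t 9.38 F [-2.9  2.6  4.2]
scene {'ptr': (np.float64(74.34), np.float64(0.0734), 24, [212.6, 244.8]), 'clip': (np.float64(27.55), np.float64(0.1109), 36, [197.0, 281.6])} yaw+180 105.98 Mz -0.195 t 9.43 F [-2.5  2.8  5.2]
```

```bash
python3 -m crank '[{"xyz":[0,0,0],"delta_rot":[0,0,4],"claw":1},{"xyz":[0,0,0],"delta_rot":[0,0,8],"claw":1},{"xyz":[0,0,0],"delta_rot":[0,0,12],"claw":1},{"xyz":[0,0,0],"delta_rot":[0,0,16],"claw":1},{"xyz":[0,0,0],"delta_rot":[0,0,20],"claw":1},{"xyz":[0,0,0],"delta_rot":[0,0,24],"claw":1},{"xyz":[0,0,0],"delta_rot":[0,0,28],"claw":1},{"xyz":[0,0,0],"delta_rot":[0,0,31.5],"claw":1},{"xyz":[0,0,0],"delta_rot":[0,0,31.5],"claw":1},{"xyz":[0,0,0],"delta_rot":[0,0,31.5],"claw":0.2},{"xyz":[0,0,0],"delta_rot":[0,0,31.5],"claw":0.2},{"xyz":[0,0,0],"delta_rot":[0,0,31.5],"claw":0.2},{"xyz":[0,0,0],"delta_rot":[0,0,31.5],"claw":0.2},{"xyz":[0,0,0],"delta_rot":[0,0,31.5],"claw":0.2},{"xyz":[0,0,0],"delta_rot":[0,0,31.5],"claw":0.2}]'
python3 -c "
from h import *
track('scene')"
```

```text
time_s: 11.3
tcp_pos: [0.5471, -0.2006, 0.1096]
eef_rot: [-180.0, 0.0, -105.5]
contact_force: [0.1, -0.7, 0.3]
gripper_width: 0.0696
gripper_force: 0.0
scene {'ptr': (np.float64(74.26), np.float64(0.0735), 25, [212.6, 244.8]), 'clip': (np.float64(27.61), np.float64(0.1108), 35, [197.1, 281.6])} yaw+180 74.49 Mz -0.012 t 11.35 F [ 0.2 -0.4  0.6]
```

```bash
python3 -m crank '[{"xyz":[0,0,-1],"delta_rot":[0,0,0],"claw":0.2},{"xyz":[0,0,-2],"delta_rot":[0,0,0],"claw":0.2},{"xyz":[0,0,-3],"delta_rot":[0,0,0],"claw":0.2},{"xyz":[0,0,-3],"delta_rot":[0,0,0],"claw":0.2}]'
python3 -c "
from h import *
track('scene');go([.511,.0925,.16],-160)
print(r.get_state()['joints'])"
```

```text
time_s: 11.85
tcp_pos: [0.5486, -0.2009, 0.2024]
eef_rot: [-179.7, 0.0, -105.5]
contact_force: [-0.4, -0.7, -0.2]
gripper_width: 0.0703
gripper_force: 0.0
scene {'ptr': (np.float64(74.34), np.float64(0.0734), 24, [212.6, 244.8]), 'clip': (np.float64(27.54), np.float64(0.1106), 37, [196.9, 281.5])} yaw+180 74.49 Mz -0.050 t 11.90 F [0.1 0.4 0.3]
xyz [-9.086  3.794  1.351] rot [-0.11  0.1  54.49]
[-9.18130726e-01  1.29495740e+01 -1.34902946e+01 -2.48792424e-03
 -6.34219216e+01 -1.45890253e+01]
```

```bash
python3 -c "
from h import *
go([.511,.0925,.18],-105.5)"
```

```text
xyz [-9.086  3.792  0.685] rot [-0.13  0.04 -0.01]
```

```bash
python3 -m crank '[{"xyz":[-1.3,0.55,0],"delta_rot":[0,0,0],"claw":1},{"xyz":[-2.6,1.1,0],"delta_rot":[0,0,0],"claw":1},{"xyz":[-3.9,1.65,0],"delta_rot":[0,0,0],"claw":1},{"xyz":[-5.2,2.2,0],"delta_rot":[0,0,0],"claw":1},{"xyz":[-6.5,2.75,0.2],"delta_rot":[0,0,0],"claw":1},{"xyz":[-7.8,3.3,0.4],"delta_rot":[0,0,0],"claw":1},{"xyz":[-8.6,3.6,0.6],"delta_rot":[0,0,0],"claw":1},{"xyz":[-9.09,3.79,0.7],"delta_rot":[0,0,0],"claw":1},{"xyz":[-9.09,3.79,0.7],"delta_rot":[0,0,0],"claw":1},{"xyz":[-9.09,3.79,0.7],"delta_rot":[0,0,0],"claw":1},{"xyz":[-9.09,3.79,0.7],"delta_rot":[0,0,0],"claw":1}]' 10
python3 - <<'E'
from h import *
c=cam("wrist"); cv2.imwrite("pics/w3.png",c["img"])
for z in (.05,.06,.07): print(proj(c,[.511,.0925,z]))
E
```

```text
time_s: 13.28
tcp_pos: [0.5106, 0.0918, 0.1786]
eef_rot: [-180.0, 0.0, -105.6]
contact_force: [-0.1, -0.6, -0.1]
gripper_width: 0.001
gripper_force: 0.0
(np.float64(311.41226737785826), np.float64(230.5799779550853))
(np.float64(311.36473110481285), np.float64(234.07884756784196))
(np.float64(311.3139025997573), np.float64(237.82003930222487))
```

View pics/w3.png

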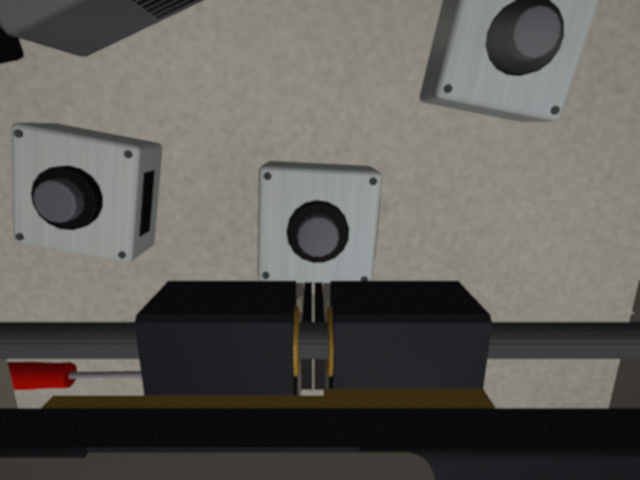

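The wrist view shows the intended button's grey top at (318,236), in its black collar at (318,231). Centring on it and descending.

```bash
python3 - <<'E'
from h import *
c=cam("wrist"); g=cv2.cvtColor(c["img"],cv2.COLOR_BGR2GRAY); m=cv2.inRange(g[195:268,280:356],65,120)
q,l,st,ce=cv2.connectedComponentsWithStats(m); i=[j for j in range(1,q) if abs(ce[j]-[38,40]).max()<15 and st[j,4]>300]
print([(st[j],ce[j]+[280,195]) for j in i])
P=pt(c,(318,236),.066); print(P); go([P[0],P[1],.078],-105.5)
E
```

```text
[(array([  18,   23,   41,   38, 1204], dtype=int32), array([317.93687708, 236.6038206 ]))]
[0.50639358 0.09361208 0.066     ]
xyz [-0.015  0.152  3.357] rot [-0.01  0.01 -0.07]
```

```bash
python3 -m crank '[{"xyz":[0,0.15,1],"delta_rot":[0,0,0],"claw":1},{"xyz":[0,0.15,2],"delta_rot":[0,0,0],"claw":1},{"xyz":[0,0.15,3],"delta_rot":[0,0,0],"claw":1},{"xyz":[0,0.15,3.3],"delta_rot":[0,0,0],"claw":1},{"xyz":[0,0.15,3.4],"delta_rot":[0,0,0],"claw":1},{"xyz":[0,0.15,3.5],"delta_rot":[0,0,0],"claw":1},{"xyz":[0,0.15,3.5],"delta_rot":[0,0,0],"claw":1}]'
python3 -m crank '[{"xyz":[0,0,0.1],"delta_rot":[0,0,0],"claw":1},{"xyz":[0,0,0.2],"delta_rot":[0,0,0],"claw":1},{"xyz":[0,0,0.2],"delta_rot":[0,0,0],"claw":1}]'
```

```text
time_s: 14.25
tcp_pos: [0.5066, 0.094, 0.0742]
eef_rot: [-180.0, 0.0, -105.5]
contact_force: [0.6, -0.0, 0.1]
gripper_width: 0.0001
gripper_force: 0.0
time_s: 14.62
tcp_pos: [0.5067, 0.0941, 0.0679]
eef_rot: [-179.9, 0.0, -105.5]
contact_force: [1.0, -0.3, 3.5]
gripper_width: 0.0006
gripper_force: 1.9
```

```bash
python3 -m crank '[{"xyz":[0,0,0.07],"delta_rot":[0,0,0],"claw":1},{"xyz":[0,0,0.07],"delta_rot":[0,0,0],"claw":1}]' | grep -E "tcp|contact"
python3 -m crank '[{"xyz":[0,0,0.07],"delta_rot":[0,0,0],"claw":1},{"xyz":[0,0,0.07],"delta_rot":[0,0,0],"claw":1}]'| grep -E "tcp|contact"
```

```text
tcp_pos: [0.5068, 0.0941, 0.0662]
contact_force: [-1.6, -0.1, 8.1]
tcp_pos: [0.5069, 0.0941, 0.0658]
contact_force: [-8.4, 0.9, 29.0]
```

```bash
for i in 1 2 3 4 5; do python3 -m crank '[{"xyz":[0,0,-0.06],"delta_rot":[0,0,0],"claw":1},{"xyz":[0,0,-0.06],"delta_rot":[0,0,0],"claw":1}]' | grep -E "tcp|contact"; done
```

```text
tcp_pos: [0.5068, 0.094, 0.0662]
contact_force: [-1.8, 1.4, 11.5]
tcp_pos: [0.5067, 0.094, 0.0673]
contact_force: [1.8, 1.4, 3.7]
tcp_pos: [0.5066, 0.094, 0.0689]
contact_force: [3.2, 1.2, 3.8]
tcp_pos: [0.506, 0.0937, 0.0705]
contact_force: [1.2, 0.6, 1.8]
tcp_pos: [0.5057, 0.0935, 0.0722]
contact_force: [0.3, 1.3, 1.4]
```

The force fell gradually over about 6 mm from a hard bottom, so the button went fully down. Returning to the wheel.

```bash
python3 -c "
from h import *
go([.5469,-.2006,.20],-105.6)"
python3 -m crank '[{"xyz":[0,0,-1],"delta_rot":[0,0,0],"claw":1},{"xyz":[0,0,-2.5],"delta_rot":[0,0,0],"claw":1},{"xyz":[0,0,-4.2],"delta_rot":[0,0,0],"claw":1},{"xyz":[0,0,-4.2],"delta_rot":[0,0,0],"claw":1}]'
python3 -c "
from h import *
track();go([.5469,-.2006,.20],-105.6)"
```

```text
xyz [ 9.08  -3.945 -4.258] rot [ 0.05 -0.03  0.08]
time_s: 16.88
tcp_pos: [0.5075, 0.0943, 0.2019]
eef_rot: [-179.8, 0.2, -105.5]
contact_force: [0.3, -0.3, -0.3]
gripper_width: 0.0006
gripper_force: 0.0
scene {'ptr': (np.float64(74.34), np.float64(0.0734), 24, [212.6, 244.8]), 'clip': (np.float64(27.49), np.float64(0.111), 37, [197.0, 281.7])} yaw+180 74.48 Mz 0.011 t 16.93 F [-1.2  0.2 -0.6]
xyz [ 9.095 -3.934 -0.027] rot [-0.07  0.11  0.08]
```

```bash
python3 -m crank '[{"xyz":[1.3,-0.56,0],"delta_rot":[0,0,0],"claw":0.2},{"xyz":[2.6,-1.12,0],"delta_rot":[0,0,0],"claw":0.2},{"xyz":[3.9,-1.68,0],"delta_rot":[0,0,0],"claw":0.2},{"xyz":[5.2,-2.25,0],"delta_rot":[0,0,0],"claw":0.2},{"xyz":[6.5,-2.8,0],"delta_rot":[0,0,0],"claw":0.2},{"xyz":[7.8,-3.37,0],"delta_rot":[0,0,0],"claw":0.2},{"xyz":[8.6,-3.72,0],"delta_rot":[0,0,0],"claw":0.2},{"xyz":[9.09,-3.94,0],"delta_rot":[0,0,0],"claw":0.2},{"xyz":[9.09,-3.94,0],"delta_rot":[0,0,0],"claw":0.2},{"xyz":[9.09,-3.94,0],"delta_rot":[0,0,0],"claw":0.2},{"xyz":[9.09,-3.94,0],"delta_rot":[0,0,0],"claw":0.2}]'
python3 -c "
from h import *
go([.5471,-.2006,.1096],-105.6); c=cam('wrist');cv2.imwrite('pics/w4.png',c['img'])"
```

```text
time_s: 18.3
tcp_pos: [0.5471, -0.1998, 0.1984]
eef_rot: [180.0, 0.0, -105.5]
contact_force: [1.0, -0.5, -0.1]
gripper_width: 0.0703
gripper_force: 0.0
xyz [ 0.027 -0.007  2.96 ] rot [0.   0.01 0.15]
```

View pics/w4.png

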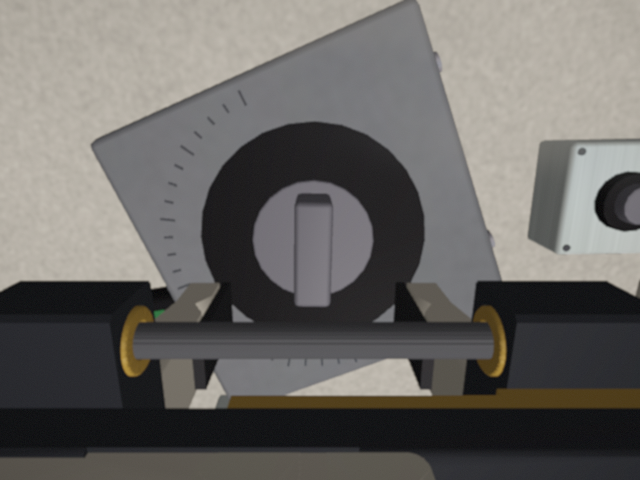

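The bar is vertical at u≈314, aligned with the tool and between the fingers. Descending and gripping.

```bash
python3 -m crank '[{"xyz":[0.02,-0.01,1],"delta_rot":[0,0,0.1],"claw":0.2},{"xyz":[0.02,-0.01,2],"delta_rot":[0,0,0.1],"claw":0.2},{"xyz":[0.02,-0.01,2.7],"delta_rot":[0,0,0.1],"claw":0.2},{"xyz":[0.02,-0.01,2.95],"delta_rot":[0,0,0.1],"claw":0.4},{"xyz":[0.02,-0.01,2.95],"delta_rot":[0,0,0.1],"claw":1},{"xyz":[0.02,-0.01,2.95],"delta_rot":[0,0,0.1],"claw":1},{"xyz":[0.02,-0.01,2.95],"delta_rot":[0,0,0.1],"claw":1},{"xyz":[0.02,-0.01,2.95],"delta_rot":[0,0,0.1],"claw":1},{"xyz":[0.02,-0.01,2.95],"delta_rot":[0,0,0.1],"claw":1},{"xyz":[0.02,-0.01,2.95],"delta_rot":[0,0,0.1],"claw":1},{"xyz":[0.02,-0.01,2.95],"delta_rot":[0,0,0.1],"claw":1},{"xyz":[0.02,-0.01,2.95],"delta_rot":[0,0,0.1],"claw":1}]' 25
python3 -c "
from h import *
track()"
```

```text
time_s: 19.85
tcp_pos: [0.547, -0.2013, 0.1103]
eef_rot: [180.0, -0.0, -105.6]
contact_force: [-3.2, 0.2, 6.0]
gripper_width: 0.0218
gripper_force: 25.0
scene {'ptr': (np.float64(74.25), np.float64(0.0739), 27, [212.8, 244.9]), 'clip': (np.float64(27.61), np.float64(0.1108), 35, [197.1, 281.6])} yaw+180 74.39 Mz 0.009 t 19.90 F [-3.6  1.9  6.1]
```

Turn 40° clockwise first (the dial then follows about 29°).

```bash
python3 -m crank '[{"xyz":[0,0,0],"delta_rot":[0,0,3],"claw":1},{"xyz":[0,0,0],"delta_rot":[0,0,6],"claw":1},{"xyz":[0,0,0],"delta_rot":[0,0,9],"claw":1},{"xyz":[0,0,0],"delta_rot":[0,0,12],"claw":1},{"xyz":[0,0,0],"delta_rot":[0,0,15],"claw":1},{"xyz":[0,0,0],"delta_rot":[0,0,18],"claw":1},{"xyz":[0,0,0],"delta_rot":[0,0,21],"claw":1},{"xyz":[0,0,0],"delta_rot":[0,0,24],"claw":1},{"xyz":[0,0,0],"delta_rot":[0,0,27],"claw":1},{"xyz":[0,0,0],"delta_rot":[0,0,30],"claw":1},{"xyz":[0,0,0],"delta_rot":[0,0,33],"claw":1},{"xyz":[0,0,0],"delta_rot":[0,0,36],"claw":1},{"xyz":[0,0,0],"delta_rot":[0,0,38],"claw":1},{"xyz":[0,0,0],"delta_rot":[0,0,40],"claw":1},{"xyz":[0,0,0],"delta_rot":[0,0,40],"claw":1},{"xyz":[0,0,0],"delta_rot":[0,0,40],"claw":1}]'
python3 -c "
from h import *
track()"
```

```text
time_s: 21.9
tcp_pos: [0.5466, -0.2011, 0.1102]
eef_rot: [180.0, -0.0, -145.6]
contact_force: [-4.0, 3.5, 6.5]
gripper_width: 0.0217
gripper_force: 25.0
scene {'ptr': (np.float64(45.93), np.float64(0.0729), 23, [200.7, 258.9]), 'clip': (np.float64(27.6), np.float64(0.1106), 36, [197.0, 281.5])} yaw+180 34.40 Mz 0.054 t 21.95 F [-4.3  3.   7. ]
```

```bash
python3 -m crank '[{"xyz":[0,0,0],"delta_rot":[0,0,2],"claw":1},{"xyz":[0,0,0],"delta_rot":[0,0,4],"claw":1},{"xyz":[0,0,0],"delta_rot":[0,0,6],"claw":1},{"xyz":[0,0,0],"delta_rot":[0,0,8],"claw":1},{"xyz":[0,0,0],"delta_rot":[0,0,10],"claw":1},{"xyz":[0,0,0],"delta_rot":[0,0,12],"claw":1},{"xyz":[0,0,0],"delta_rot":[0,0,13],"claw":1},{"xyz":[0,0,0],"delta_rot":[0,0,13],"claw":1},{"xyz":[0,0,0],"delta_rot":[0,0,13],"claw":1}]'
python3 - <<'E'
from h import *
c=track()
t=cv2.imread("pics/top0.png")[170:215,415:460]; s=c["img"][240:300,160:230]
o=np.zeros((480,800,3),np.uint8); o[:360,:360]=cv2.resize(t,(360,360),interpolation=cv2.INTER_NEAREST); o[:360,380:800]=cv2.resize(s,(420,360),interpolation=cv2.INTER_NEAREST)
cv2.imwrite("pics/clip.png",o)
E
```

```text
time_s: 23.08
tcp_pos: [0.5466, -0.201, 0.1102]
eef_rot: [180.0, -0.0, -158.6]
contact_force: [-4.2, 3.5, 7.2]
gripper_width: 0.0218
gripper_force: 25.0
scene {'ptr': (np.float64(33.1), np.float64(0.0738), 26, [193.3, 264.2]), 'clip': (np.float64(27.61), np.float64(0.1108), 35, [197.1, 281.6])} yaw+180 21.40 Mz 0.057 t 23.12 F [-4.6  3.2  6.6]
```

View pics/clip.png

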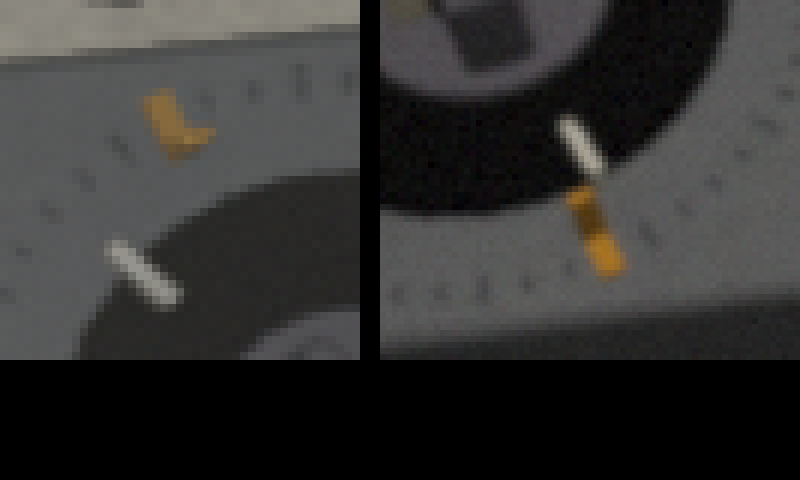

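The zoom shows the clip as a foot running outward plus an upright tab. In the scene its top edge is near (193.7,273) and its foot near (198.3,282.5), and the pointer is slightly anticlockwise of it. Computing the angles of these parts.

```bash
python3 - <<'E'
from h import *
s=cam("scene"); t=cam("top")
def a(n,c,uv,z,ax):
    p=pt(c,uv,z)[:2]-ax; print(n,"ax",ax,"ang %.1f rad %.4f"%(np.degrees(np.arctan2(p[1],p[0])),np.hypot(*p)))
for ax in (AX,np.array([.5507,-.1991])):
    a("s tab top",s,(193.7,273),.112,ax); a("s foot",s,(198.3,282.5),.091,ax)
    a("s ptr out",s,(160+220/6,240+170/6),.104,ax); a("s ptr in",s,(160+188/6,240+122/6),.109,ax)
for ax in (AX,np.array([.5489,-.2013])):
    a("t foot out",t,(434.6,182.1),.091,ax); a("t foot in",t,(437.8,189),.091,ax); a("t tab tip",t,(415+210/8,170+133/8),.112,ax); 
    a("t ptr out0",t,(415+113/8,170+247/8),.104,ax); a("t ptr in0",t,(415+172/8,170+297/8),.104,ax)
E
```

```text
s tab top ax [ 0.5465 -0.201 ] ang 28.1 rad 0.0974
s foot ax [ 0.5465 -0.201 ] ang 28.5 rad 0.1057
s ptr out ax [ 0.5465 -0.201 ] ang 33.8 rad 0.0857
s ptr in ax [ 0.5465 -0.201 ] ang 33.2 rad 0.0683
s tab top ax [ 0.5507 -0.1991] ang 28.3 rad 0.0928
s foot ax [ 0.5507 -0.1991] ang 28.7 rad 0.1011
s ptr out ax [ 0.5507 -0.1991] ang 34.3 rad 0.0811
s ptr in ax [ 0.5507 -0.1991] ang 33.9 rad 0.0637
t foot out ax [ 0.5465 -0.201 ] ang 26.1 rad 0.1078
t foot in ax [ 0.5465 -0.201 ] ang 26.3 rad 0.0921
t tab tip ax [ 0.5465 -0.201 ] ang 24.4 rad 0.0923
t ptr out0 ax [ 0.5465 -0.201 ] ang 47.7 rad 0.0825
t ptr in0 ax [ 0.5465 -0.201 ] ang 46.9 rad 0.0629
t foot out ax [ 0.5489 -0.2013] ang 26.9 rad 0.1058
t foot in ax [ 0.5489 -0.2013] ang 27.2 rad 0.0901
t tab tip ax [ 0.5489 -0.2013] ang 25.2 rad 0.0902
t ptr out0 ax [ 0.5489 -0.2013] ang 49.1 rad 0.0812
t ptr in0 ax [ 0.5489 -0.2013] ang 48.7 rad 0.0615
```

```bash
python3 -m crank '[{"xyz":[0,0,0],"delta_rot":[0,0,1.5],"claw":1},{"xyz":[0,0,0],"delta_rot":[0,0,3],"claw":1},{"xyz":[0,0,0],"delta_rot":[0,0,4],"claw":1},{"xyz":[0,0,0],"delta_rot":[0,0,4.6],"claw":1},{"xyz":[0,0,0],"delta_rot":[0,0,4.6],"claw":1},{"xyz":[0,0,0],"delta_rot":[0,0,4.6],"claw":1}]'
python3 - <<'E'
from h import *
c=track(); c=track()
s=c["img"][240:300,160:230]
cv2.imwrite("pics/clip2.png",cv2.resize(s,(560,480),interpolation=cv2.INTER_CUBIC))
E
```

```text
time_s: 23.98
tcp_pos: [0.5466, -0.2009, 0.1103]
eef_rot: [180.0, -0.0, -163.2]
contact_force: [-5.4, 4.4, 7.5]
gripper_width: 0.022
gripper_force: 25.0
scene {'ptr': (np.float64(28.36), np.float64(0.0733), 24, [190.0, 265.5]), 'clip': (np.float64(27.55), np.float64(0.1109), 36, [197.0, 281.6])} yaw+180 16.80 Mz 0.036 t 24.02 F [-4.9  3.5  7.4]
scene {'ptr': (np.float64(28.35), np.float64(0.0738), 23, [190.1, 265.7]), 'clip': (np.float64(27.6), np.float64(0.1106), 36, [197.0, 281.5])} yaw+180 16.80 Mz 0.062 t 24.07 F [-5.   3.7  8.2]
```

View pics/clip2.png

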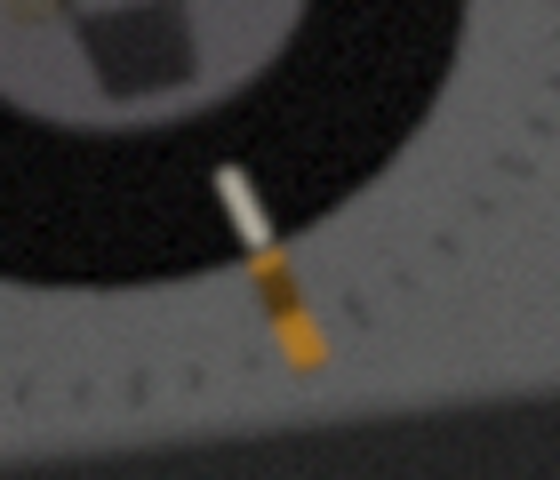

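The pointer at (245,210) in the crop runs straight into the clip tab (268,262) and foot (303,345), so they are lined up. Unwinding the spring gently, releasing and retreating.

```bash
python3 -m crank '[{"xyz":[0,0,0],"delta_rot":[0,0,-3],"claw":1},{"xyz":[0,0,0],"delta_rot":[0,0,-6],"claw":1},{"xyz":[0,0,0],"delta_rot":[0,0,-9],"claw":1},{"xyz":[0,0,0],"delta_rot":[0,0,-11.5],"claw":1},{"xyz":[0,0,0],"delta_rot":[0,0,-11.5],"claw":1},{"xyz":[0,0,0],"delta_rot":[0,0,-11.5],"claw":0.2},{"xyz":[0,0,0],"delta_rot":[0,0,-11.5],"claw":0.2},{"xyz":[0,0,0],"delta_rot":[0,0,-11.5],"claw":0.2},{"xyz":[0,0,0],"delta_rot":[0,0,-11.5],"claw":0.2},{"xyz":[0,0,0],"delta_rot":[0,0,-11.5],"claw":0.2},{"xyz":[0,0,0],"delta_rot":[0,0,-11.5],"claw":0.2},{"xyz":[0,0,-1],"delta_rot":[0,0,-11.5],"claw":0.2},{"xyz":[0,0,-2],"delta_rot":[0,0,-11.5],"claw":0.2},{"xyz":[0,0,-3.5],"delta_rot":[0,0,-11.5],"claw":0.2},{"xyz":[0,0,-3.5],"delta_rot":[0,0,-11.5],"claw":0.2},{"xyz":[0,0,-3.5],"delta_rot":[0,0,-11.5],"claw":0.2}]'
python3 - <<'E'
from h import *
c=track(); c=track()
cv2.imwrite("pics/fin.png",c["img"])
E
```

```text
time_s: 26.08
tcp_pos: [0.547, -0.2011, 0.2146]
eef_rot: [180.0, 0.0, -151.7]
contact_force: [-0.6, -0.1, -0.5]
gripper_width: 0.0698
gripper_force: 0.0
scene {'ptr': (np.float64(28.36), np.float64(0.0733), 24, [190.0, 265.5]), 'clip': (np.float64(27.49), np.float64(0.1109), 37, [196.9, 281.7])} yaw+180 28.28 Mz -0.040 t 26.12 F [-1.2 -0.1 -0.2]
scene {'ptr': (np.float64(28.35), np.float64(0.0738), 23, [190.1, 265.7]), 'clip': (np.float64(27.61), np.float64(0.1108), 35, [197.1, 281.6])} yaw+180 28.28 Mz -0.012 t 26.18 F [-0.3  0.4  0.7]
```

View pics/fin.png

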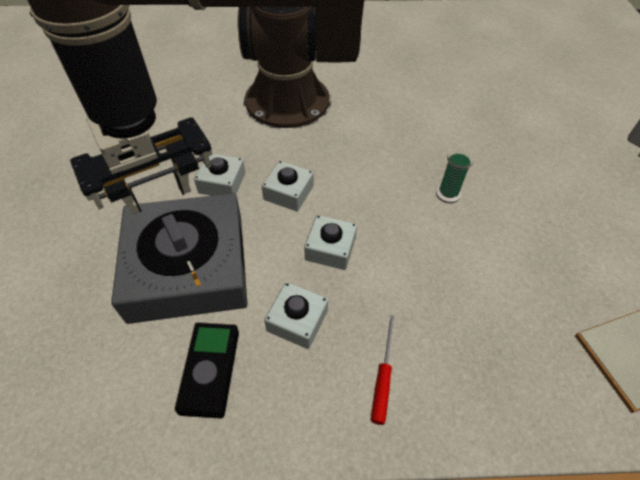

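The final view shows the pointer (190,265) in line with the clip (197,281), the gripper clear, and everything else where it was. Handing in.

```bash
python3 -c "
from plant import job
print(job.close_job())"
```

```text
the job is handed in; nothing more can be done
None
```

The job is handed in at about 26 s: I wound the wheel firmly onto the zero stop (about −0.55 rad), pressed the output button fully down and released it, then turned the pointer into line with the clip and let go.

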